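Gauge a sensor pocket and show it to the inspection camera

ROBOT

A 6-joint arm with a two-finger parallel gripper is mounted at the origin on the work surface. World frame = base frame: x ahead of the robot, y to its left, z up, the work surface at z = 0. Lengths are in m, angles in degrees, forces in N, time in s.
With the tool pointing down it reaches from about 0.3 to 0.75 m from the base axis. Payload 8.5 kg.
Tool frame: the origin (TCP) lies on the centre line of the jaws, within the pads' length; the fingertips stand 19 mm ahead of it and the grasp point (between the pads) is the TCP (env.tcp_to_tips is the z of the fingertips in the tool frame, in m); z points along the fingers, y is the line along which they close (so a half turn about z gives the same grasp; the last joint's range is limited). The gripper opens to 85 mm and grips with 20 to 120 N. Pads are 22 mm wide; open, the fingers measure 114 mm over their backs; the gripper's body (76 mm by 85 mm) begins 54 mm behind the grasp point. The pads swing forward as they close: fully open they stand 13 mm farther back than shut.
Start: joints at [59.112, 21.807, 74.336, -0, 83.858, -12.336], TCP at [0.175, 0.521, 0.25] pointing down, gripper open.
Joint ranges: [-178.18, 178.18], [-50.72, 133.34], [12.68, 142.11], [-81.47, 261.47], [9.98, 163.14], [-165.26, 165.26]. Speed limits (degrees/s): [136.94, 136.94, 180, 180, 180, 180].

INTERFACE

Orientations are given as a 3x3 rotation matrix whose columns are the frame's x, y, z axes.
In Python, from rig import env gives the robot as it stands.
- The arm moves only by the tool servo_tool, never from a script. Its argument "steps" is a list of rows, each an object of numbers: "tx", "ty", "tz": the shift along the world's x, y, z in cm; "yaw": the turn about the world's z in degrees; "claw": the finger opening in cm, from 0 to 8.54. In form: [{"tx": .., "ty": .., "tz": .., "yaw": .., "claw": ..}, ...]. A call has 1 to 20 rows; each row shifts and turns the commanded pose from where the row before left it; what a row does not reach is not made up. A row lasts 1/10 s, in which the tool goes at most 50 mm and 8.59 degrees, less where a joint would pass 70% of its speed; a pose out of reach is approached as far as the arm can. A call with a gripper value outside its range is refused whole. The fingers move at their own pace and stop on an object; "newtons" is the grip in N (left out, the last holds). Time passes only in rows, so rows that do not move let the fingers close. It gives the time, the measured TCP pose, the force, the opening and the grip force at its end, in the units of the state.
- env.observe(): the state, without advancing time (a new reading comes with each control period).
- env.get_image(name): name is "side" or "top" or "wrist"; returns (picture, depth): 400x640x3 uint8, red, green, blue; 400x640 float32, m along the optical axis (not along the pixel's ray), 0 where there is no reading.
- env.camera_model(name): a dict with "fovy" (degrees; the focal length in pixels is half the picture's height over the tangent of half this angle, whatever the lens; pixels are square), "cx", "cy" (the principal point, pixels), "T" (4x4, takes a point from camera to world coordinates). Camera axes: x right, y down, z forward; pixel columns grow to the right and rows downward; lengths in m; the calibration is good to about 2 mm. The wrist camera is an equidistant fisheye: a pixel r from the principal point sees the ray r / f radians off the axis. A picture is of the moment at which its call begins: read the wrist's pose just before it. camera_model takes no time and is no camera call; for the wrist camera it gives the pose at the moment of the call.
- env.close_job(): hands the job in; it is judged then, once.
The state is a dict: "time_s": time; "q": joint angles; "qvel": joint speeds; "joint_efforts": joint torques, N m; "position": TCP position; "tool_rot": TCP orientation; "ft_force": force on the tool from outside, world axes, zero at the start; "wrist_torque": the same for the moment, N m; "grip_width": finger opening in m; "gripper_force": force on a finger pad.
Only numpy, scipy, OpenCV 4.12 (cv2) and the standard library are available. Lean on these libraries where they do the work, as an engineer would, in place of code of your own. Each camera call takes 0.05 s, during which the arm holds its last target. There are 200 camera calls.

TASK

Take the red-handled depth gauge and push it fully home into the brass sensor pocket while the pocket stands in the grey kit block, so that the collar sits on the rim. Then lift the brass pocket, gripped by its own body and with the gauge still fully home, and present it to the inspection camera: its rim at the focus, 110 mm straight in front of the lens, its axis square to the line of sight in the upright plane of that line (so it leans away from the camera), gauge end up. Finish while holding it still there, and leave the other parts where they are.

Things in the scene. Friction and masses are not known exactly. Their poses are not given: they have to be found in the camera images.
- pocket: brass sensor pocket: a round tube 24 mm outside, 70 mm tall, closed at the bottom, with a 11 mm bore 64 mm deep open at the top; 0.2 kg. Stands loosely upright in one of the three holes of the grey block, 24 mm deep in it, 46 mm above it. Origin at the centre of its underside, z along its axis towards the mouth. Yaw about its axis is of no matter
- pocket_rim (a point): centre of the brass pocket's mouth, on its axis, 70 mm above its underside; axes as the pocket's. With the gauge fully home the gauge's origin is at this point and the collar and handle stand 28 mm above it
- gauge: depth gauge with red handle: 45 mm long, 7 mm thick steel pin tapering to 3 mm at its last 6 mm, pointing down; above it a steel collar 18 mm across and 4 mm thick, then a red handle 12 mm across and 24 mm tall. Origin on the axis at the underside of the collar, z along the axis towards the handle. Stands in one of two holes of the wooden gauge stand, hanging by its collar, 35 g; lift it straight up 50 mm to free it. It slips freely into the pocket's bore, without any catch
- bluegauge: bystander, like the red gauge but with a blue handle, in the other hole of the gauge stand: 45 mm long, 7 mm thick steel pin tapering to 3 mm at its last 6 mm, pointing down; above it a steel collar 18 mm across and 4 mm thick, then a blue handle 12 mm across and 24 mm tall. Origin on the axis at the underside of the collar, z along the axis towards the handle.
- gaugestand: fixed wooden gauge stand, 130 x 60 x 56 mm high, holes 30 mm either side of its centre along its x; origin at the centre of its underside
- kitblock: fixed grey plastic block, 190 x 56 x 36 mm high, three holes 26 mm wide and 24 mm deep, 60 mm apart along its x, the middle one at its centre; origin at the centre of its underside. To grip a part in it, close across the row (along the block's y)
- alupocket: bystander: aluminium pocket of the same shape as the brass one, in another hole of the grey block; origin at its underside
- standoff: bystander: dark steel solid spacer, 24 mm across, 60 mm tall, in the remaining hole of the grey block; origin at its underside
- cap1: bystander: brown capacitor 35 mm across, 50 mm tall, standing on the table; origin at its underside
- cap2: bystander: a second such capacitor; origin at its underside
- driver: bystander: screwdriver 190 mm long lying on the table
- lens (a point): centre of the lens glass of the fixed inspection camera: a white housing with a black lens barrel 38 mm across and a blue ring, clamped at some height on a 20 mm column 330 mm tall on a base disc 110 mm across; the lens reaches 105 mm from the column axis. Upright axes: the lens looks out towards its own -x (level) and 30 degrees downward; column, clamp and housing lie on its +x side
- focus (a point): point in the air 110 mm straight in front of the lens along its line of sight (95 mm out and 55 mm lower), where the pocket's rim must be. Its x axis points back to the lens; its y axis is level; its z axis is the way the pocket's own z axis must point: 30 degrees off vertical, leaning horizontally away from the camera
Not all that is in view belongs to the job. What is meant by the kitblock is not purple, and is the larger of those in its own colour.

How it is judged (in metres and radians):
On the way:
1. the red gauge is fully home in the brass pocket, which still stands in the block (z of gauge in the frame of pocket_rim between -0.003 and 0.003 m and angle between the z axis of gauge and the z axis of pocket, either way round below 0.12 rad and distance between gauge and pocket_rim below 0.006 m and distance of pocket from where it was at the start of the episode below 0.012 m and angle between pocket's own z axis and vertical below 0.15 rad), for 0.2 s.
At the end, for the whole second after the job is handed in: The fingers hold the brass pocket in the air, still and carried by nothing else, its rim within 20 mm of the camera's focus, its axis within 0.2 rad of square to the line of sight (leaning 30 degrees away from the camera, mouth up), the red gauge's collar within 3 mm of the rim (z of gauge in the frame of pocket_rim between -0.003 and 0.003 m and angle between the z axis of gauge and the z axis of pocket, either way round below 0.12 rad and distance between gauge and pocket_rim below 0.006 m and distance between pocket_rim and focus below 0.02 m and angle between the z axis of pocket and the z axis of focus, either way round below 0.2 rad and angle between pocket's own z axis and vertical below 0.9 rad and height (world z) of pocket above 0.05 m and contact force between the fingers and pocket above 1 N and contact force between kitblock and pocket below 0.1 N and linear speed of pocket below 0.03 m/s); the arm keeps its last pose, push and grip.
It fails at once if a bystander was moved more than 30 mm from its place (distance of any of bluegauge, alupocket, standoff, cap1, cap2, driver from where it was at the start of the episode above 0.03 m).
It also fails if it takes over 64 s, if anything falls off the work surface, if the arm or the gripper's body presses on something with over 40 N, if the wrist force passes 120 N, or if a joint passes its speed limit or range.

## Working session

There is one attempt and no reset: what is moved stays moved. The work goes in short steps, Python scripts to look and compute and a tool call to move; the robot and the scene stay as the last step left them, time stands still between calls to the robot, and variables do not carry over. Pictures are saved under pics/ and viewed, at most 10 in all, crops included, and the job is handed in when it is done.

Besides the shell and the picture viewer there is one more tool, called after "Emit:" as name(argument=value, ...) on one line, values as JSON. servo_tool: Moves the arm, as the interface text tells. Its arguments: {"type":"object","properties":{"steps":{"type":"array"},"newtons":{"type":"number"}},"required":["steps"]}

```bash
mkdir -p pics; ls; python3 - <<'E'
from rig import env
import cv2,numpy as np
for n in("top","side"):
    im,d=env.get_image(n); m=env.camera_model(n)
    np.savez(f"pics/{n}0.npz",im=im,d=d,**m); cv2.imwrite(f"pics/{n}0.png",im[:,:,::-1])
    print(n,m,(d>0).mean())
print(env.observe(), env.tcp_to_tips)
E
```

```text
pics
top {'fovy': 52.50403259433044, 'cx': 324.8356911983112, 'cy': 198.3059208935242, 'T': array([[-0.01933802, -0.99612066,  0.08584679,  0.46460791],
       [-0.99976097,  0.02014161,  0.00850437, -0.07187168],
       [-0.01020047, -0.08566182, -0.99627205,  1.28600265],
       [ 0.        ,  0.        ,  0.        ,  1.        ]])} 0.996265625
side {'fovy': 56.54758286475395, 'cx': 316.7838828745997, 'cy': 196.05576202006884, 'T': array([[ 0.82656476, -0.30979811,  0.46991044,  0.17295716],
       [-0.56264422, -0.43268637,  0.70442458, -0.69174305],
       [-0.01490556, -0.84664493, -0.53194943,  0.64460612],
       [ 0.        ,  0.        ,  0.        ,  1.        ]])} 0.99599609375
{'time_s': 0.1, 'q': array([ 5.91123153e+01,  2.18385465e+01,  7.43782983e+01,  1.37125554e-03,
        8.38566703e+01, -1.23355324e+01]), 'qvel': array([ 0.00556295, -0.1262761 , -0.18059629,  0.00124785, -0.0451045 ,
       -0.08745917]), 'joint_efforts': array([ 4.49010171e-03, -4.49219763e+01, -2.31658405e+01, -1.05308388e-04,
        3.64041945e-03,  4.82403561e-05]), 'position': array([0.17487017, 0.52122602, 0.24977265]), 'tool_rot': array([[-9.48033522e-01,  3.18169736e-01, -6.79098460e-04],
       [ 3.18170322e-01,  9.48032943e-01, -1.08889180e-03],
       [ 2.97355294e-04, -1.24837491e-03, -9.99999177e-01]]), 'ft_force': array([0.17951594, 0.73378944, 0.23300008]), 'wrist_torque': array([-0.033075  ,  0.00279284, -0.0256283 ]), 'gripper_force': 0.0, 'grip_width': 0.08546942012303577} 0.019
```

View pics/top0.png

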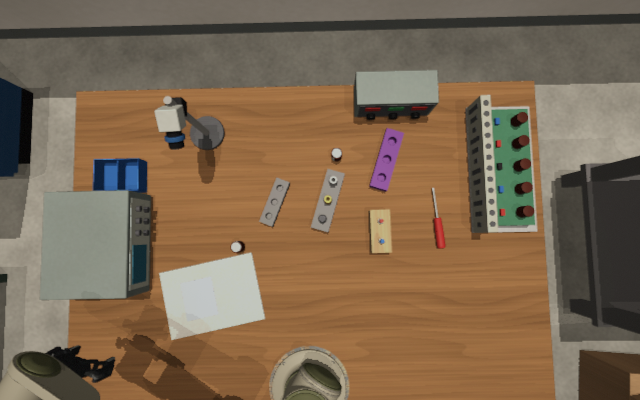

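View pics/side0.png

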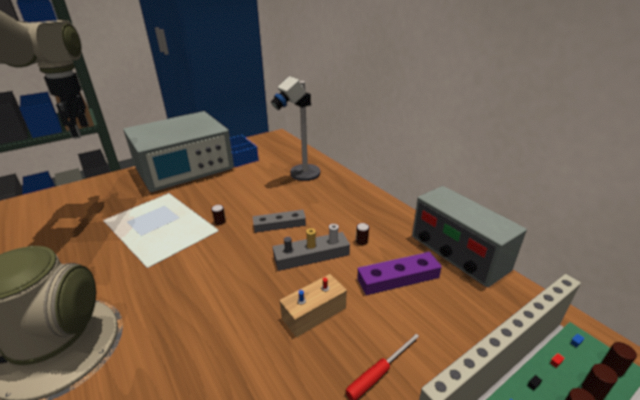

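```bash
cat > h.py <<'E'
import numpy as np,cv2
def load(n):
    z=np.load(f"pics/{n}.npz"); return z["im"],z["d"],{k:z[k] for k in("fovy","cx","cy","T")}
def cloud(d,m):
    f=d.shape[0]/2/np.tan(np.radians(m["fovy"])/2); v,u=np.indices(d.shape)
    P=np.stack([(u-m["cx"])/f*d,(v-m["cy"])/f*d,d],-1); return P@m["T"][:3,:3].T+m["T"][:3,3]
def onplane(u,v,z,m,h=400):
    f=h/2/np.tan(np.radians(m["fovy"])/2); r=m["T"][:3,:3]@np.array([(u-m["cx"])/f,(v-m["cy"])/f,1]); o=m["T"][:3,3]
    return o+r*(z-o[2])/r[2]
E
python3 - <<'E'
from h import *
np.set_printoptions(precision=4,suppress=True)
for n in("top0","side0"):
    im,d,m=load(n);P=cloud(d,m);hsv=cv2.cvtColor(im,cv2.COLOR_RGB2HSV);H,S,V=cv2.split(hsv)
    box={"top0":{"red":(370,210,392,232),"blue":(370,232,392,252),"brass":(316,190,338,208),"ring":(160,125,190,150)},
         "side0":{"red":(315,272,335,296),"blue":(293,284,310,305),"brass":(300,222,322,250),"ring":(268,88,288,112)}}[n]
    hue={"red":(H<8)|(H>172),"blue":(H>100)&(H<130),"brass":(H>18)&(H<32),"ring":(H>95)&(H<130)}
    for k,(a,b,c,e) in box.items():
        M=np.zeros_like(H,bool);M[b:e,a:c]=True;M&=hue[k]&(S>130)&(V>50)
        if n=="side0" or k!="x":
            v,u=np.nonzero(M);p=P[M]
            print(n,k,M.sum(),"uv",u.mean(),v.mean(),"mean",p.mean(0),"min",p.min(0),"max",p.max(0))
            zz={"red":.084,"blue":.084,"brass":.082}.get(k)
            if zz and n=="top0": print("   plane",onplane(u.mean(),v.mean(),zz,m))
    if n=="top0":
        for k,(a,b,c,e),lo,hi in(("kit",(305,165,350,238),.028,.045),("stand",(362,203,398,260),.045,.066)):
            M=np.zeros_like(H,bool);M[b:e,a:c]=True;M&=(P[...,2]>lo)&(P[...,2]<hi)
            p=P[M];r=cv2.minAreaRect(p[:,:2].astype(np.float32)*1000);print(k,M.sum(),r,np.median(p[:,2]))
            if k=="kit": print(cv2.boxPoints(r))
# camera head and column from both
    Q=P.reshape(-1,3)
    M=(Q[:,0]>.45)&(Q[:,0]<.85)&(Q[:,1]>.2)&(Q[:,1]<.5)&(Q[:,2]>.04)&(Q[:,2]<.5)
    for z in np.arange(.04,.46,.03):
        s=Q[M&(Q[:,2]>z)&(Q[:,2]<z+.03)]
        if len(s)>3: print(n,"z%.2f"%z,len(s),np.median(s,0),s.min(0)[:2],s.max(0)[:2])
for n,b in(("top0",(140,80,240,160)),("side0",(260,70,330,185))):
    im=load(n)[0];a=im[b[1]:b[3],b[0]:b[2]];cv2.imwrite(f"pics/c_{n}.png",cv2.resize(a,None,fx=5,fy=5,interpolation=2)[:600,:,::-1])
E
```

```text
top0 red 7 uv 380.85714285714283 220.71428571428572 mean [ 0.4984 -0.2261  0.083 ] min [ 0.4946 -0.2297  0.0798] max [ 0.5005 -0.2235  0.0867]
   plane [ 0.4983 -0.226   0.084 ]
top0 blue 7 uv 382.0 240.71428571428572 mean [ 0.4395 -0.2276  0.0831] min [ 0.4357 -0.231   0.0773] max [ 0.4416 -0.2245  0.0859]
   plane [ 0.4395 -0.2275  0.084 ]
top0 brass 16 uv 327.75 199.5625 mean [ 0.5671 -0.0701  0.05  ] min [ 0.5557 -0.0768  0.0149] max [ 0.5724 -0.0647  0.0831]
   plane [ 0.5644 -0.0702  0.082 ]
top0 ring 104 uv 174.73076923076923 138.6153846153846 mean [0.7051 0.3051 0.3025] min [0.6959 0.2878 0.2815] max [0.7217 0.3294 0.313 ]
kit 941 ((567.43017578125, -68.37152862548828), (56.057579040527344, 190.2992401123047), 72.87744903564453) 0.03516317497905885
[[ 468.2457  -67.1444]
 [ 650.1104 -123.1716]
 [ 666.6146  -69.5987]
 [ 484.75    -13.5714]]
stand 841 ((469.0765686035156, -226.27732849121094), (129.57066345214844, 61.28401184082031), 0.5048584938049316) 0.055277352415397774
top0 z0.04 250 [0.5321 0.488  0.0607] [0.4516 0.3057] [0.8    0.4942]
top0 z0.07 202 [0.5353 0.4888 0.082
[... 1238 characters left out ...]
 z0.07 351 [0.5302 0.4877 0.0845] [0.4502 0.2999] [0.7976 0.4967]
side0 z0.10 400 [0.5275 0.4865 0.1152] [0.4502 0.3023] [0.8014 0.495 ]
side0 z0.13 425 [0.5285 0.4885 0.1454] [0.4505 0.3014] [0.8013 0.4998]
side0 z0.16 50 [0.7879 0.3076 0.1749] [0.4713 0.3011] [0.8023 0.4954]
side0 z0.19 53 [0.7875 0.3075 0.2038] [0.7811 0.3022] [0.8004 0.3188]
side0 z0.22 47 [0.7885 0.3067 0.2341] [0.7828 0.3016] [0.7987 0.3158]
side0 z0.25 193 [0.7742 0.2943 0.269 ] [0.6837 0.2855] [0.8115 0.3322]
side0 z0.28 354 [0.7297 0.2933 0.2938] [0.68   0.2818] [0.8138 0.3302]
side0 z0.31 280 [0.7447 0.2935 0.3244] [0.7159 0.2827] [0.8031 0.3383]
side0 z0.34 31 [0.7582 0.3102 0.3427] [0.7519 0.2877] [0.7654 0.3388]
```

View pics/c_top0.png

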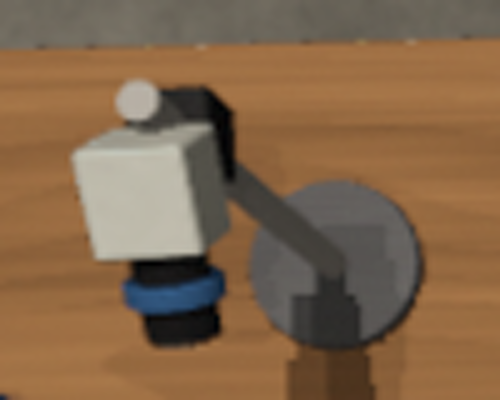

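View pics/c_side0.png

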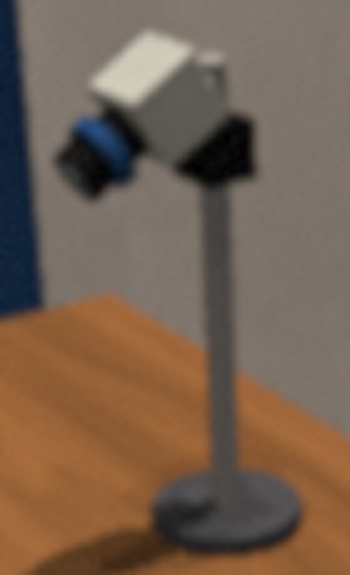

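Emit:
servo_tool(steps=[{"tx":1.62,"ty":-3.74,"yaw":0.95,"claw":8},{"tx":1.62,"ty":-3.74,"yaw":0.95},{"tx":1.62,"ty":-3.74,"yaw":0.95},{"tx":1.62,"ty":-3.74,"yaw":0.95},{"tx":1.62,"ty":-3.74,"yaw":0.95},{"tx":1.62,"ty":-3.74,"yaw":0.95},{"tx":1.62,"ty":-3.74,"yaw":0.95},{"tx":1.62,"ty":-3.74,"yaw":0.95},{"tx":1.62,"ty":-3.74,"yaw":0.95},{"tx":1.62,"ty":-3.74,"yaw":0.95},{"tx":1.62,"ty":-3.74,"yaw":0.95},{"tx":1.62,"ty":-3.74,"yaw":0.95},{"tx":1.62,"ty":-3.74,"yaw":0.95},{"tx":1.62,"ty":-3.74,"yaw":0.95},{"tx":1.62,"ty":-3.74,"yaw":0.95},{"tx":1.62,"ty":-3.74,"yaw":0.95},{"tx":1.62,"ty":-3.74,"yaw":0.95},{"tx":1.62,"ty":-3.74,"yaw":0.95},{"tx":1.62,"ty":-3.74,"yaw":0.95},{"tx":1.62,"ty":-3.74,"yaw":0.95}])

```text
invalid input at $.steps[0]: expected keys tx, ty, tz, yaw, claw
```

```bash
python3 - <<'E'
from rig import env
from h import *
np.set_printoptions(precision=4,suppress=True)
# lens azimuth from housing faces (stored picture)
for n in("top0","side0"):
    im,d,m=load(n);P=cloud(d,m);hsv=cv2.cvtColor(im,cv2.COLOR_RGB2HSV)
    B=(P[...,0]>.66)&(P[...,0]<.85)&(P[...,1]>.26)&(P[...,1]<.36)&(P[...,2]>.24)&(P[...,2]<.37)
    W=B&(hsv[...,2]>110)&(hsv[...,1]<60)
    N=np.cross(np.roll(P,-1,1)-np.roll(P,1,1),np.roll(P,-1,0)-np.roll(P,1,0));N/=np.linalg.norm(N,axis=-1,keepdims=True)+1e-12
    N*=-np.sign((N*(P-m["T"][:3,3])).sum(-1))[...,None]
    for nm,t in(("top",[-.5,0,.866]),("side",[0,-1,0]),("front",[-.866,0,-.5])):
        S=W&(N@np.array(t)>.93)
        if S.sum()<15: continue
        p=P[S];c=p.mean(0);nn=np.linalg.svd(p-c)[2][2];nn*=np.sign(nn@t);print(n,nm,S.sum(),c,nn,"az",np.degrees(np.arctan2(nn[1],nn[0])))
        if nm=="top":
            r=cv2.minAreaRect(p[:,:2].astype(np.float32)*1000);print(r)
    H=hsv[...,0];R=B&(H>95)&(H<130)&(hsv[...,1]>130);p=P[R];print("ring",p.mean(0),p.min(0),p.max(0))
    Kb=B&(hsv[...,2]<60)&(P[...,0]<.71);p=P[Kb];print("barrel",len(p),p.mean(0),p.min(0),p.max(0))
    C=(P[...,2]>.05)&(P[...,2]<.24)&(P[...,0]>.75)&(P[...,0]<.83)&(P[...,1]>.28)&(P[...,1]<.34);print("col",P[C].mean(0))
s=env.observe();print(s["position"],s["tool_rot"],s["q"])
im,d=env.get_image("wrist");m=env.camera_model("wrist");np.savez("pics/w1.npz",im=im,d=d,**m);cv2.imwrite("pics/w1.png",im[:,:,::-1]);print(m)
E
```

```text
top0 top 118 [0.7441 0.3119 0.3331] [-0.3076  0.056   0.9499] az 169.6873445627032
((757.560791015625, 311.4474182128906), (45.94533157348633, 73.19145202636719), 88.91211700439453)
top0 side 16 [0.7512 0.2906 0.3308] [ 0.2644 -0.6936 -0.6701] az -69.13296266262962
ring [0.7053 0.3048 0.3021] [0.6959 0.2878 0.2815] [0.7217 0.3294 0.313 ]
barrel 91 [0.6923 0.3053 0.2909] [0.6837 0.2904 0.2761] [0.7035 0.3238 0.3018]
col [0.7896 0.31   0.138 ]
side0 top 85 [0.7405 0.3103 0.3317] [-0.3628 -0.025   0.9315] az -176.0626915268998
((755.2882080078125, 312.2564697265625), (73.2527084350586, 44.83372497558594), 8.897821426391602)
ring [0.7099 0.2945 0.293 ] [0.6951 0.2856 0.2633] [0.8026 0.3097 0.3071]
barrel 91 [0.6948 0.2974 0.2841] [0.6806 0.2869 0.265 ] [0.7096 0.3257 0.3   ]
col [0.789  0.3081 0.1499]
[0.1749 0.5212 0.2498] [[-0.948   0.3182 -0.0007]
 [ 0.3182  0.948  -0.0011]
 [ 0.0003 -0.0012 -1.    ]] [ 59.1123  21.8385  74.3783   0.0014  83.8567 -12.3355]
{'fovy': 65.70646984690485, 'cx': 320.3772633708729, 'cy': 202.8904350853017, 'T': array([[ 0.3176,  0.9114,  0.2617,  0.1087],
       [ 0.9482, -0.3046, -0.0899,  0.5426],
       [-0.0022,  0.2768, -0.9609,  0.3735],
       [ 0.    ,  0.    ,  0.    ,  1.    ]])}
```

View pics/w1.png

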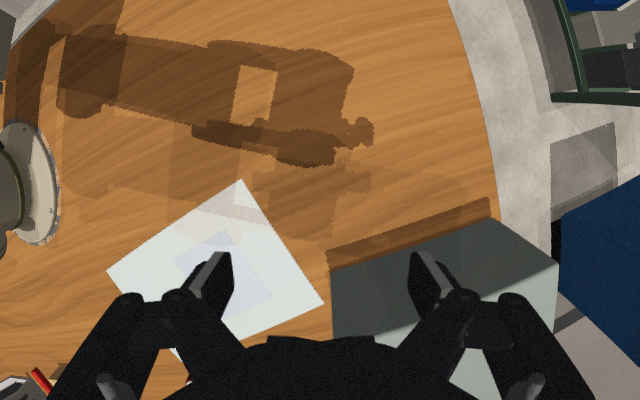

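Emit:
servo_tool(steps=[{"tx":1.62,"ty":-3.74,"tz":0,"yaw":0.95,"claw":8},{"tx":1.62,"ty":-3.74,"tz":0,"yaw":0.95,"claw":8},{"tx":1.62,"ty":-3.74,"tz":0,"yaw":0.95,"claw":8},{"tx":1.62,"ty":-3.74,"tz":0,"yaw":0.95,"claw":8},{"tx":1.62,"ty":-3.74,"tz":0,"yaw":0.95,"claw":8},{"tx":1.62,"ty":-3.74,"tz":0,"yaw":0.95,"claw":8},{"tx":1.62,"ty":-3.74,"tz":0,"yaw":0.95,"claw":8},{"tx":1.62,"ty":-3.74,"tz":0,"yaw":0.95,"claw":8},{"tx":1.62,"ty":-3.74,"tz":0,"yaw":0.95,"claw":8},{"tx":1.62,"ty":-3.74,"tz":0,"yaw":0.95,"claw":8},{"tx":1.62,"ty":-3.74,"tz":0,"yaw":0.95,"claw":8},{"tx":1.62,"ty":-3.74,"tz":0,"yaw":0.95,"claw":8},{"tx":1.62,"ty":-3.74,"tz":0,"yaw":0.95,"claw":8},{"tx":1.62,"ty":-3.74,"tz":0,"yaw":0.95,"claw":8},{"tx":1.62,"ty":-3.74,"tz":0,"yaw":0.95,"claw":8},{"tx":1.62,"ty":-3.74,"tz":0,"yaw":0.95,"claw":8},{"tx":1.62,"ty":-3.74,"tz":0,"yaw":0.95,"claw":8},{"tx":1.62,"ty":-3.74,"tz":0,"yaw":0.95,"claw":8},{"tx":1.62,"ty":-3.74,"tz":0,"yaw":0.95,"claw":8},{"tx":1.62,"ty":-3.74,"tz":0,"yaw":0.95,"claw":8}])

```text
time_s: 2.15
position: [0.4993, -0.2282, 0.2501]
tool_rot: [[-1.0, -0.008, -0.0], [-0.008, 1.0, 0.0], [0.0, 0.0, -1.0]]
ft_force: [0.5, -0.2, 0.0]
grip_width: 0.0804
gripper_force: 0.0
```

```bash
cat >> h.py <<'E'
def wcloud(d,m):
    f=d.shape[0]/2/np.tan(np.radians(m["fovy"])/2); v,u=np.indices(d.shape)
    x,y=u-m["cx"],v-m["cy"];r=np.hypot(x,y)+1e-9;t=np.tan(r/f)/r
    P=np.stack([x*t*d,y*t*d,d],-1); return P@m["T"][:3,:3].T+m["T"][:3,3]
E
python3 - <<'E'
from rig import env
from h import *
np.set_printoptions(precision=4,suppress=True)
s=env.observe();m=env.camera_model("wrist");im,d=env.get_image("wrist");np.savez("pics/w2.npz",im=im,d=d,**m);cv2.imwrite("pics/w2.png",im[:,:,::-1])
print(s["time_s"],s["position"],s["tool_rot"],s["q"])
P=wcloud(d,m);hsv=cv2.cvtColor(im,cv2.COLOR_RGB2HSV);H,S,V=cv2.split(hsv)
for k,M in(("red",(H<8)|(H>172)),("blue",(H>100)&(H<130)),("brass",(H>18)&(H<32))):
    M=M&(S>120)&(V>50)&(P[...,2]>.058)&(P[...,2]<.1)
    nl,L,st,c=cv2.connectedComponentsWithStats(M.astype(np.uint8))
    for i in range(1,nl):
        if st[i,4]>40:
            p=P[L==i];t=p[p[:,2]>np.percentile(p[:,2],95)-.004];print(k,st[i],p.min(0),p.max(0),"top",len(t),(t.min(0)+t.max(0))/2,t.mean(0))
M=(P[...,2]>.048)&(P[...,2]<.062)
p=P[M];print("stand",cv2.minAreaRect(p[:,:2].astype(np.float32)*1000))
E
```

```text
2.15 [ 0.4993 -0.2282  0.2501] [[-1.     -0.0082 -0.0004]
 [-0.0082  1.      0.0004]
 [ 0.0004  0.0004 -1.    ]] [ -36.9243   21.7308   74.5019    0.0031   83.7981 -127.3957]
red [316 181  12  16 148] [ 0.4945 -0.2338  0.0621] [ 0.5061 -0.2231  0.0855] top 116 [ 0.5006 -0.2284  0.0831] [ 0.5004 -0.2286  0.0837]
blue [315 123  13  12 108] [ 0.4358 -0.235   0.0744] [ 0.4461 -0.2239  0.0866] top 106 [ 0.441  -0.2295  0.0842] [ 0.4412 -0.2296  0.084 ]
brass [445 235  26  27 457] [ 0.5568 -0.084   0.0581] [ 0.5807 -0.0591  0.0835] top 241 [ 0.5694 -0.0716  0.081 ] [ 0.5687 -0.0718  0.0812]
stand ((620.7771606445312, -201.07489013671875), (433.07659912109375, 1010.9987182617188), 3.688516139984131)
```

View pics/w2.png

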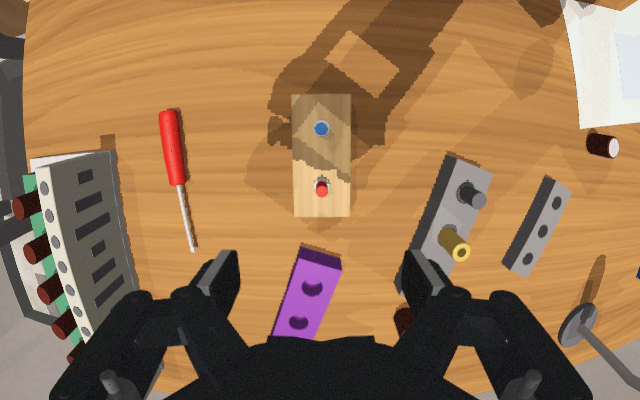

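Emit:
servo_tool(steps=[{"tx":0.05,"ty":0,"tz":-3,"yaw":0,"claw":6},{"tx":0,"ty":0,"tz":-3,"yaw":0,"claw":6},{"tx":0,"ty":0,"tz":-3,"yaw":0,"claw":6},{"tx":0,"ty":0,"tz":-3,"yaw":0,"claw":6},{"tx":0,"ty":0,"tz":-2,"yaw":0,"claw":6},{"tx":0,"ty":0,"tz":-1.5,"yaw":0,"claw":6},{"tx":0,"ty":0,"tz":-0.9,"yaw":0,"claw":6},{"tx":0,"ty":0,"tz":-0.5,"yaw":0,"claw":6},{"tx":0,"ty":0,"tz":0,"yaw":0,"claw":3},{"tx":0,"ty":0,"tz":0,"yaw":0,"claw":2},{"tx":0,"ty":0,"tz":0,"yaw":0,"claw":0.8},{"tx":0,"ty":0,"tz":0,"yaw":0,"claw":0.8},{"tx":0,"ty":0,"tz":0,"yaw":0,"claw":0.8},{"tx":0,"ty":0,"tz":0,"yaw":0,"claw":0.8},{"tx":0,"ty":0,"tz":0,"yaw":0,"claw":0.8},{"tx":0,"ty":0,"tz":0,"yaw":0,"claw":0.8}], newtons=30)

```text
time_s: 3.8
position: [0.4997, -0.2268, 0.0819]
tool_rot: [[-1.0, -0.008, 0.001], [-0.008, 1.0, -0.001], [-0.001, -0.001, -1.0]]
ft_force: [-0.7, -0.1, 6.5]
grip_width: 0.0106
gripper_force: 29.4
```

Emit:
servo_tool(steps=[{"tx":0,"ty":0,"tz":1,"yaw":0,"claw":0.8},{"tx":0,"ty":0,"tz":2,"yaw":0,"claw":0.8},{"tx":0,"ty":0,"tz":2.5,"yaw":0,"claw":0.8},{"tx":0,"ty":0,"tz":2.5,"yaw":0,"claw":0.8},{"tx":0,"ty":0,"tz":2.3,"yaw":0,"claw":0.8},{"tx":0,"ty":0,"tz":1,"yaw":0,"claw":0.8},{"tx":1.14,"ty":2.6,"tz":0,"yaw":-3,"claw":0.8},{"tx":1.14,"ty":2.6,"tz":0,"yaw":-3,"claw":0.8},{"tx":1.14,"ty":2.6,"tz":0,"yaw":-3,"claw":0.8},{"tx":1.14,"ty":2.6,"tz":0,"yaw":-3,"claw":0.8},{"tx":1.14,"ty":2.6,"tz":0,"yaw":-3,"claw":0.8},{"tx":1.14,"ty":2.6,"tz":0,"yaw":-3,"claw":0.8},{"tx":0,"ty":0,"tz":0,"yaw":0,"claw":0.8},{"tx":0,"ty":0,"tz":0,"yaw":0,"claw":0.8},{"tx":0,"ty":0,"tz":0,"yaw":0,"claw":0.8}])

```text
time_s: 5.3
position: [0.5675, -0.0713, 0.194]
tool_rot: [[-0.953, 0.302, -0.001], [0.302, 0.953, 0.0], [0.001, -0.0, -1.0]]
ft_force: [-0.0, -0.2, 0.6]
grip_width: 0.0107
gripper_force: 29.3
```

```bash
python3 - <<'E'
from rig import env
from h import *
np.set_printoptions(precision=4,suppress=True)
s=env.observe();print(s["time_s"],s["position"],s["tool_rot"],s["ft_force"],s["grip_width"])
tiles=[]
for n,b in(("wrist",(240,180,440,400)),("side",(260,160,360,270))):
    m=env.camera_model(n);im,d=env.get_image(n);np.savez(f"pics/{n}3.npz",im=im,d=d,**m)
    P=(wcloud if n=="wrist" else cloud)(d,m);H,S,V=cv2.split(cv2.cvtColor(im,cv2.COLOR_RGB2HSV))
    for k,M in(("red",((H<8)|(H>172))&(P[...,2]>.1)&(P[...,2]<.3)),("brass",(H>18)&(H<32)&(P[...,2]>.03)&(P[...,2]<.1)),("pin",(S<60)&(abs(P[...,0]-.568)<.02)&(abs(P[...,1]+.07)<.02)&(P[...,2]>.105)&(P[...,2]<.16))):
        if k!="pin": M=M&(S>120)&(V>50)&(P[...,0]>.5)&(P[...,0]<.6)
        if M.sum()>5: p=P[M];print(n,k,M.sum(),p.min(0),p.max(0),np.median(p,0))
        if k=="pin":
            for z in(.11,.12,.13,.14):
                q=P[M&(abs(P[...,2]-z)<.005)]
                if len(q):print(z,len(q),q.mean(0))
    a=im[b[1]:b[3],b[0]:b[2]];tiles.append(cv2.resize(a,(int(500*a.shape[1]/a.shape[0])//1,500),interpolation=2)[:,:400])
cv2.imwrite("pics/t3.png",np.hstack(tiles)[:,:800,::-1])
E
```

```text
5.3 [ 0.5675 -0.0713  0.194 ] [[-0.9534  0.3018 -0.0007]
 [ 0.3018  0.9534  0.    ]
 [ 0.0007 -0.0002 -1.    ]] [-0.0177 -0.2126  0.6128] 0.010713921406021043
wrist red 897 [ 0.5616 -0.0786  0.171 ] [ 0.5746 -0.0666  0.2032] [ 0.5653 -0.0719  0.1949]
wrist brass 920 [ 0.5573 -0.0817  0.0305] [ 0.5929 -0.0593  0.0839] [ 0.5652 -0.0701  0.08  ]
wrist pin 179 [ 0.5648 -0.0763  0.1255] [ 0.5698 -0.0694  0.1558] [ 0.566  -0.072   0.1427]
0.13 42 [ 0.5663 -0.0723  0.1318]
0.14 65 [ 0.5664 -0.0722  0.1405]
side brass 123 [ 0.5549 -0.0838  0.0373] [ 0.5744 -0.061   0.082 ] [ 0.5625 -0.0787  0.0662]
side pin 7 [ 0.5637 -0.0761  0.1355] [ 0.565  -0.0741  0.1593] [ 0.5641 -0.0752  0.1492]
0.14 3 [ 0.5642 -0.0749  0.1404]
```

View pics/t3.png

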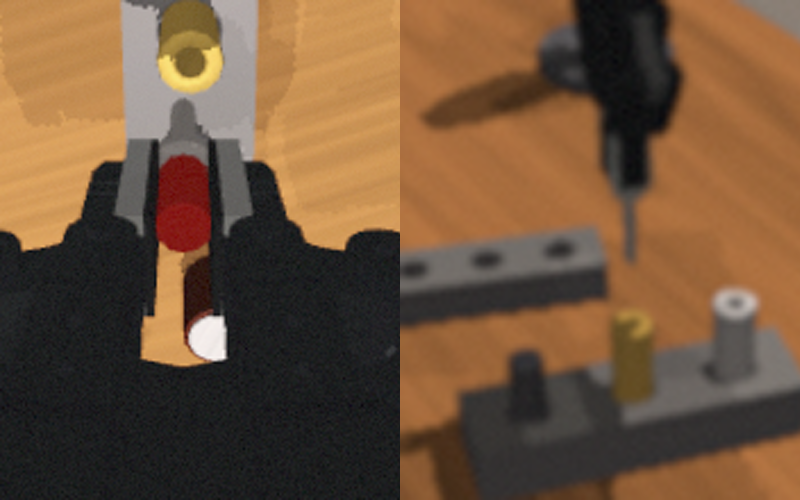

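```bash
python3 - <<'E'
from h import *
np.set_printoptions(precision=4,suppress=True)
im,d,m=load("wrist3");P=wcloud(d,m);H,S,V=cv2.split(cv2.cvtColor(im,cv2.COLOR_RGB2HSV))
B=(H>18)&(H<32)&(S>100)&(V>40)&(P[...,0]>.54)&(P[...,0]<.6)&(P[...,1]>-.1)&(P[...,1]<-.04)
p=P[B&(P[...,2]>.0785)];print(len(p),cv2.minEnclosingCircle(p[:,:2].astype(np.float32)*1000),p.mean(0))
p=P[((H<8)|(H>172))&(S>120)&(V>50)&(P[...,2]>.1995)&(P[...,0]>.5)];print(len(p),"handle top",cv2.minEnclosingCircle(p[:,:2].astype(np.float32)*1000),p.mean(0))
E
```

```text
501 ((569.309814453125, -70.67144012451172), 11.825299263000488) [ 0.5688 -0.0704  0.0816]
19 handle top ((532.531982421875, -64.02610778808594), 34.05500030517578) [ 0.5204 -0.0591  0.2813]
```

Emit:
servo_tool(steps=[{"tx":0.05,"ty":0.2,"tz":-1,"yaw":0,"claw":0.8},{"tx":0,"ty":0,"tz":-1.5,"yaw":0,"claw":0.8},{"tx":0,"ty":0,"tz":-0.5,"yaw":0,"claw":0.8},{"tx":0,"ty":0,"tz":-0.5,"yaw":0,"claw":0.8},{"tx":0,"ty":0,"tz":-0.5,"yaw":0,"claw":0.8},{"tx":0,"ty":0,"tz":-0.5,"yaw":0,"claw":0.8},{"tx":0,"ty":0,"tz":-0.5,"yaw":0,"claw":0.8},{"tx":0,"ty":0,"tz":-0.5,"yaw":0,"claw":0.8},{"tx":0,"ty":0,"tz":0,"yaw":0,"claw":0.8}])

```text
time_s: 6.3
position: [0.5681, -0.0685, 0.1386]
tool_rot: [[-0.953, 0.302, -0.001], [0.302, 0.953, 0.0], [0.001, -0.0, -1.0]]
ft_force: [1.0, 0.3, -0.6]
grip_width: 0.0106
gripper_force: 29.3
```

Emit:
servo_tool(steps=[{"tx":0,"ty":0,"tz":-0.8,"yaw":0,"claw":0.8},{"tx":0,"ty":0,"tz":-0.8,"yaw":0,"claw":0.8},{"tx":0,"ty":0,"tz":-0.8,"yaw":0,"claw":0.8},{"tx":0,"ty":0,"tz":-0.4,"yaw":0,"claw":0.8},{"tx":0,"ty":0,"tz":-0.3,"yaw":0,"claw":0.8},{"tx":0,"ty":0,"tz":-0.1,"yaw":0,"claw":0.8},{"tx":0,"ty":0,"tz":0,"yaw":0,"claw":0.8}])

```text
time_s: 7.0
position: [0.5688, -0.0687, 0.108]
tool_rot: [[-0.953, 0.302, 0.001], [0.302, 0.953, -0.0], [-0.001, 0.0, -1.0]]
ft_force: [-0.4, 0.5, 4.5]
grip_width: 0.0107
gripper_force: 29.8
```

Emit:
servo_tool(steps=[{"tx":0,"ty":0,"tz":0,"yaw":0,"claw":0.8},{"tx":0,"ty":0,"tz":0,"yaw":0,"claw":1.5},{"tx":0,"ty":0,"tz":0,"yaw":0,"claw":3},{"tx":0,"ty":0,"tz":0,"yaw":0,"claw":5.5},{"tx":0,"ty":0,"tz":0,"yaw":0,"claw":5.5},{"tx":0,"ty":0,"tz":0,"yaw":0,"claw":5.5},{"tx":0,"ty":0,"tz":0,"yaw":0,"claw":5.5}])

```text
time_s: 7.7
position: [0.5684, -0.0686, 0.1072]
tool_rot: [[-0.953, 0.302, -0.0], [0.302, 0.953, 0.0], [0.0, 0.0, -1.0]]
ft_force: [-0.8, 0.6, 0.1]
grip_width: 0.0553
gripper_force: 0.0
```

```bash
python3 - <<'E'
from rig import env
from h import *
np.set_printoptions(precision=4,suppress=True)
s=env.observe();print(s["time_s"],s["position"],s["ft_force"],s["grip_width"])
for n in("wrist","side"):
    m=env.camera_model(n);im,d=env.get_image(n);np.savez(f"pics/{n}4.npz",im=im,d=d,**m)
    P=(wcloud if n=="wrist" else cloud)(d,m);H,S,V=cv2.split(cv2.cvtColor(im,cv2.COLOR_RGB2HSV))
    R=(P[...,0]>.53)&(P[...,0]<.6)&(P[...,1]>-.11)&(P[...,1]<-.03)
    for k,M in(("red",((H<8)|(H>172))&(P[...,2]>.05)),("brass",(H>18)&(H<32)&(P[...,2]>.04))):
        M=M&(S>120)&(V>50)&R;
        if M.sum(): p=P[M];print(n,k,M.sum(),p.min(0),p.max(0),np.median(p,0))
E
```

```text
7.7 [ 0.5684 -0.0686  0.1072] [-0.8016  0.6086  0.1231] 0.0552720600902023
wrist red 921 [ 0.563  -0.0758  0.0857] [ 0.5755 -0.064   0.1116] [ 0.5663 -0.0691  0.1087]
wrist brass 1212 [ 0.5574 -0.0818  0.04  ] [ 0.5791 -0.0587  0.0848] [ 0.5604 -0.0674  0.0723]
side brass 78 [ 0.5464 -0.1019  0.0407] [ 0.5704 -0.0704  0.093 ] [ 0.5592 -0.0795  0.057 ]
```

Emit:
servo_tool(steps=[{"tx":0,"ty":0,"tz":-1.5,"yaw":0,"claw":5.5},{"tx":0,"ty":0,"tz":-1.5,"yaw":0,"claw":5.5},{"tx":0,"ty":0,"tz":-0.8,"yaw":0,"claw":5.5},{"tx":0,"ty":0,"tz":-0.5,"yaw":0,"claw":5.5},{"tx":0,"ty":0,"tz":0,"yaw":0,"claw":3.5},{"tx":0,"ty":0,"tz":0,"yaw":0,"claw":2},{"tx":0,"ty":0,"tz":0,"yaw":0,"claw":2},{"tx":0,"ty":0,"tz":0,"yaw":0,"claw":2},{"tx":0,"ty":0,"tz":0,"yaw":0,"claw":2},{"tx":0,"ty":0,"tz":0,"yaw":0,"claw":2}], newtons=25)

```text
time_s: 8.8
position: [0.5687, -0.0687, 0.0649]
tool_rot: [[-0.953, 0.302, 0.001], [0.302, 0.953, -0.0], [-0.001, -0.0, -1.0]]
ft_force: [-0.1, 0.5, 5.5]
grip_width: 0.0226
gripper_force: 29.2
```

Emit:
servo_tool(steps=[{"tx":0,"ty":0,"tz":0.5,"yaw":0,"claw":2},{"tx":0,"ty":0,"tz":0.5,"yaw":0,"claw":2},{"tx":0,"ty":0,"tz":0.4,"yaw":0,"claw":2},{"tx":0,"ty":0,"tz":0.4,"yaw":0,"claw":2},{"tx":0,"ty":0,"tz":0,"yaw":0,"claw":2},{"tx":0,"ty":0,"tz":0,"yaw":0,"claw":2}])

```text
time_s: 9.4
position: [0.5683, -0.0686, 0.0823]
tool_rot: [[-0.953, 0.302, -0.0], [0.302, 0.953, 0.0], [0.0, 0.0, -1.0]]
ft_force: [-0.7, -0.3, -2.0]
grip_width: 0.0226
gripper_force: 28.4
```

Emit:
servo_tool(steps=[{"tx":-0.29,"ty":0.09,"tz":0,"yaw":0,"claw":2},{"tx":-0.29,"ty":0.09,"tz":0,"yaw":0,"claw":2},{"tx":-0.29,"ty":0.09,"tz":0,"yaw":0,"claw":2},{"tx":-0.29,"ty":0.09,"tz":0,"yaw":0,"claw":2},{"tx":0,"ty":0,"tz":0,"yaw":0,"claw":2}], newtons=20)

```text
time_s: 9.9
position: [0.5582, -0.0657, 0.0832]
tool_rot: [[-0.953, 0.302, 0.005], [0.302, 0.953, -0.002], [-0.005, -0.0, -1.0]]
ft_force: [5.1, -2.0, 0.7]
grip_width: 0.023
gripper_force: 28.6
```

```bash
cat > look.py <<'E'
from rig import env
from h import *
import sys
np.set_printoptions(precision=4,suppress=True)
tag=sys.argv[1];s=env.observe();print(s["time_s"],s["position"],s["tool_rot"][:,1],s["ft_force"],s["grip_width"],s["gripper_force"])
tiles=[]
c=s["position"]
for n in("wrist","side","top"):
    m=env.camera_model(n);im,d=env.get_image(n);np.savez(f"pics/{n}{tag}.npz",im=im,d=d,**m)
    P=(wcloud if n=="wrist" else cloud)(d,m);H,S,V=cv2.split(cv2.cvtColor(im,cv2.COLOR_RGB2HSV))
    R=np.linalg.norm(P-c,axis=-1)<.075
    for k,M in(("red",((H<8)|(H>172))),("brass",(H>18)&(H<32))):
        M=M&(S>110)&(V>40)&R
        if M.sum()>8:
            p=P[M];print(n,k,M.sum(),p.mean(0),p.min(0),p.max(0))
            v=np.linalg.svd(p-p.mean(0))[2][0];v*=np.sign(v[2]);print("   axis",v)
            if k=="brass": np.save(f"pics/br_{n}{tag}.npy",p)
    f=200/np.tan(np.radians(m["fovy"])/2)
    q=m["T"][:3,:3].T@(c-m["T"][:3,3])
    if n=="wrist": r=np.hypot(q[0],q[1]);a=np.arctan2(r,q[2])*f;u,v=m["cx"]+q[0]/r*a,m["cy"]+q[1]/r*a;w=90
    else: u,v=m["cx"]+f*q[0]/q[2],m["cy"]+f*q[1]/q[2];w=40
    u=int(min(max(u,w),640-w));v=int(min(max(v,w),400-w));a=im[v-w:v+w,u-w:u+w];tiles.append(cv2.resize(a,(260,260),interpolation=2))
cv2.imwrite(f"pics/t{tag}.png",np.hstack(tiles)[:,:,::-1])
E
python3 look.py 5
```

```text
9.9 [ 0.5582 -0.0657  0.0832] [ 0.3018  0.9534 -0.0003] [ 5.1013 -2.0391  0.6694] 0.02301161296159394 28.63103590440005
wrist red 1607 [ 0.5519 -0.0643  0.1218] [ 0.5472 -0.0769  0.0519] [ 0.6237 -0.0591  0.1392]
   axis [-0.0249  0.0021  0.9997]
wrist brass 2109 [ 0.5531 -0.0655  0.0812] [ 0.5463 -0.0832  0.0275] [ 0.6111 -0.0552  0.1048]
   axis [-0.0902  0.0136  0.9958]
side brass 54 [ 0.5597 -0.0784  0.0474] [ 0.5452 -0.0849  0.0355] [ 0.5717 -0.0705  0.0638]
   axis [-0.3686 -0.0787  0.9263]
```

View pics/t5.png

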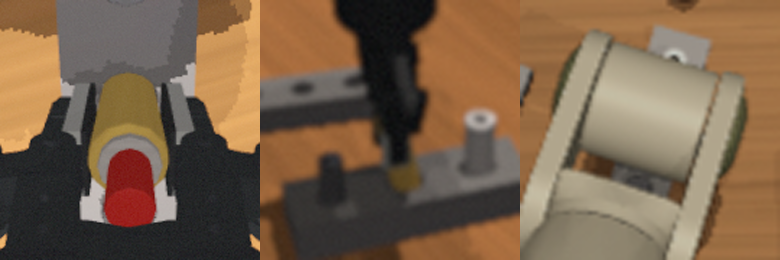

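Emit:
servo_tool(steps=[{"tx":-0.29,"ty":0.09,"tz":0,"yaw":0,"claw":2},{"tx":-0.29,"ty":0.09,"tz":0,"yaw":0,"claw":2},{"tx":-0.29,"ty":0.09,"tz":0,"yaw":0,"claw":2},{"tx":-0.29,"ty":0.09,"tz":0,"yaw":0,"claw":2},{"tx":-0.29,"ty":0.09,"tz":0,"yaw":0,"claw":2},{"tx":-0.29,"ty":0.09,"tz":0,"yaw":0,"claw":2},{"tx":0,"ty":0,"tz":0,"yaw":0,"claw":2}])

```text
time_s: 10.75
position: [0.5404, -0.0601, 0.0828]
tool_rot: [[-0.953, 0.302, 0.004], [0.302, 0.953, -0.001], [-0.004, -0.0, -1.0]]
ft_force: [4.5, -1.6, -1.3]
grip_width: 0.0224
gripper_force: 28.0
```

```bash
python3 look.py 6; python3 - <<'E'
from h import *
np.set_printoptions(precision=4,suppress=True)
u=np.array([.953,-.302,0])
for t in("4","5","6"):
    im,d,m=load("wrist"+t);P=wcloud(d,m);H,S,V=cv2.split(cv2.cvtColor(im,cv2.COLOR_RGB2HSV))
    M=((H>18)&(H<32))&(S>110)&(V>40);M[:150]=0;M[:,:270]=0;M[:,370:]=0;p=P[M&(P[...,2]<.2)]
    # front line of tube: per height, the point nearest the camera (min along u)
    s=p@u;z=p[:,2];r=[(zz,np.percentile(s[abs(z-zz)<.002],3)) for zz in np.arange(.04,.11,.004) if (abs(z-zz)<.002).sum()>10]
    r=np.array(r);print(t,r.T)
E
```

```text
10.75 [ 0.5404 -0.0601  0.0828] [ 0.3018  0.9534 -0.0002] [ 4.4579 -1.616  -1.2554] 0.022378778923016533 28.03240728098899
wrist red 1038 [ 0.5249 -0.0558  0.1221] [ 0.5197 -0.0617  0.0994] [ 0.5447 -0.0502  0.1258]
   axis [ 0.7101 -0.1818  0.6803]
wrist brass 829 [ 0.5394 -0.0617  0.0985] [ 0.5284 -0.0734  0.0357] [ 0.5625 -0.0491  0.1041]
   axis [0.4638 0.8808 0.0948]
side red 27 [ 0.5202 -0.0633  0.1185] [ 0.5145 -0.0784  0.1023] [ 0.526  -0.0516  0.1366]
   axis [-0.2719 -0.5985  0.7536]
side brass 85 [ 0.5562 -0.0771  0.0567] [ 0.5322 -0.1055  0.0381] [ 0.5724 -0.0692  0.115 ]
   axis [-0.3476 -0.1365  0.9276]
4 [[0.04   0.044  0.048  0.052  0.056  0.06   0.064  0.068  0.072  0.076
  0.08   0.084 ]
 [0.5521 0.5524 0.5521 0.5524 0.5523 0.5521 0.5524 0.552  0.5524 0.5522
  0.5527 0.5539]]
5 [[0.04   0.044  0.048  0.052  0.056  0.06   0.064  0.068  0.072  0.076
  0.08   0.084  0.088  0.092  0.096  0.1   ]
 [0.5499 0.549  0.5489 0.5481 0.5472 0.5468 0.546  0.5452 0.5447 0.544
  0.5433 0.5427 0.5419 0.5414 0.5406 0.5417]]
6 [[0.092  0.096  0.1    0.104 ]
 [0.5216 0.5228 0.5295 0.5371]]
```

View pics/t6.png

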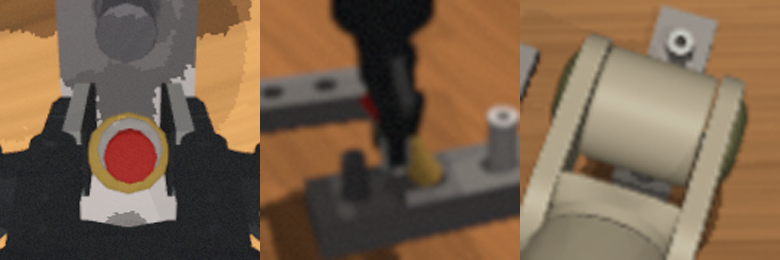

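```bash
cat > fit.py <<'E'
from h import *
import sys
np.set_printoptions(precision=4,suppress=True)
t=sys.argv[1];im,d,m=load("wrist"+t);P=wcloud(d,m);H,S,V=cv2.split(cv2.cvtColor(im,cv2.COLOR_RGB2HSV))
z0=float(sys.argv[2])
for k,M in(("brass",(H>18)&(H<32)),("red",(H<8)|(H>172))):
    M=M&(S>100)&(V>40);M[:150]=0;M[:,:270]=0;M[:,370:]=0;p=P[M&(P[...,2]>z0)&(P[...,2]<z0+.05)]
    for _ in range(8):
        c=p.mean(0);n=np.linalg.svd(p-c)[2][2];r=abs((p-c)@n)
        if r.max()<.0015:break
        p=p[r<max(.0012,np.percentile(r,85))]
    n*=np.sign(n[2]);q=np.linalg.svd(n[None])[2][1:];uv=((p-c)@q.T*1000).astype(np.float32);cc,rad=cv2.minEnclosingCircle(uv)
    print(k,len(p),"centre",c+np.array(cc)/1000@q,"rad",rad,"normal",n,"tilt",np.degrees(np.arccos(n[2])),"az",np.degrees(np.arctan2(n[1],n[0])))
E
python3 fit.py 6 .085
```

```text
brass 732 centre [ 0.5385 -0.0605  0.0982] rad 11.719806671142578 normal [-0.4519  0.1527  0.8789] tilt 28.492323062561276 az 161.33165583397658
red 849 centre [ 0.5249 -0.0558  0.1223] rad 5.843677997589111 normal [-0.4942  0.135   0.8588] tilt 30.819698095811297 az 164.7250343981418
```

Emit:
servo_tool(steps=[{"tx":0,"ty":0,"tz":0,"yaw":0,"claw":2},{"tx":0,"ty":0,"tz":0,"yaw":0,"claw":2},{"tx":0,"ty":0,"tz":1,"yaw":0,"claw":2},{"tx":0,"ty":0,"tz":1.5,"yaw":0,"claw":2},{"tx":0,"ty":0,"tz":2,"yaw":0,"claw":2},{"tx":0,"ty":0,"tz":2,"yaw":0,"claw":2},{"tx":0,"ty":0,"tz":2,"yaw":0,"claw":2},{"tx":0,"ty":0,"tz":1,"yaw":0,"claw":2},{"tx":0,"ty":0,"tz":0,"yaw":0,"claw":2}], newtons=60)

```text
time_s: 11.8
position: [0.5393, -0.0595, 0.1783]
tool_rot: [[-0.953, 0.301, 0.001], [0.301, 0.953, -0.0], [-0.001, 0.0, -1.0]]
ft_force: [-1.3, 0.8, -2.0]
grip_width: 0.0223
gripper_force: 58.9
```

```bash
python3 look.py 7 | head -1; python3 fit.py 7 .18; python3 - <<'E'
from h import *
from scipy.optimize import least_squares
np.set_printoptions(precision=4,suppress=True)
A=[]
for n in("top0","side0"):
    im,d,m=load(n);P=cloud(d,m);H,S,V=cv2.split(cv2.cvtColor(im,cv2.COLOR_RGB2HSV))
    B=(P[...,0]>.66)&(P[...,0]<.715)&(P[...,1]>.27)&(P[...,1]<.345)&(P[...,2]>.24)&(P[...,2]<.33)
    blue=(H>95)&(H<130)&(S>130)
    p=P[B&(V<60)&~blue];q=P[B&blue];A.append(p)
    def axis(az): return np.array([np.cos(az)*.866,np.sin(az)*.866,-.5])
    for nm,pts in((n,p),("both",np.vstack(A))):
        def res(x):
            a=axis(x[2]);w=np.array([-a[1],a[0],0]);w/=np.linalg.norm(w);b=np.cross(a,w);r=pts-np.array([.69,x[0],x[1]]);e=np.hypot(r@w,r@b)-.019
            return np.minimum(e,.0) if 0 else e
        s=least_squares(res,[.308,.285,np.pi],loss="soft_l1",f_scale=.002)
        a=axis(s.x[2]);t=(pts-np.array([.69,s.x[0],s.x[1]]))@a
        L=np.array([.69,s.x[0],s.x[1]])+a*np.percentile(t,[97])
        print(nm,len(pts),"az",np.degrees(s.x[2]),"ctr",s.x[:2],"end t",np.percentile(t,[90,95,98,100]),"lens",L,"res",np.sqrt(np.mean(s.fun**2)))
E
```

```text
11.8 [ 0.5393 -0.0595  0.1783] [0.3015 0.9535 0.    ] [-1.3165  0.7969 -2.033 ] 0.02232908387733638 58.93971433863044
brass 705 centre [ 0.5375 -0.0601  0.1935] rad 11.796899795532227 normal [-0.4476  0.1496  0.8816] tilt 28.15800240470209 az 161.5170824541683
red 816 centre [ 0.524  -0.0552  0.2178] rad 5.8810014724731445 normal [-0.5075  0.161   0.8465] tilt 32.16876381287676 az 162.39806035289854
top0 111 az 180.06787294466972 ctr [0.3121 0.2728] end t [-0.0047 -0.0042 -0.0036 -0.0023] lens [0.6932 0.3122 0.2747] res 0.001492063207215441
both 111 az 180.06787294466972 ctr [0.3121 0.2728] end t [-0.0047 -0.0042 -0.0036 -0.0023] lens [0.6932 0.3122 0.2747] res 0.001492063207215441
side0 76 az 177.54471670426224 ctr [0.3122 0.2724] end t [-0.0002  0.001   0.0017  0.0022] lens [0.6888 0.3122 0.2718] res 0.001990364442447612
both 187 az 179.38068434043964 ctr [0.3121 0.2727] end t [-0.0024 -0.0001  0.0016  0.0028] lens [0.6891 0.3121 0.2722] res 0.0017243540724231985
```

Emit:
servo_tool(steps=[{"tx":0,"ty":0.8,"tz":0.8,"yaw":0,"claw":2},{"tx":0,"ty":1.35,"tz":0.8,"yaw":1,"claw":2},{"tx":0.45,"ty":2.2,"tz":0.9,"yaw":1.2,"claw":2},{"tx":0.45,"ty":2.2,"tz":0,"yaw":1.2,"claw":2},{"tx":0.45,"ty":2.2,"tz":0,"yaw":1.2,"claw":2},{"tx":0.45,"ty":2.2,"tz":0,"yaw":1.2,"claw":2},{"tx":0.45,"ty":2.2,"tz":0,"yaw":1.2,"claw":2},{"tx":0.45,"ty":2.2,"tz":0,"yaw":1.2,"claw":2},{"tx":0.45,"ty":2.2,"tz":0,"yaw":1.2,"claw":2},{"tx":0.45,"ty":2.2,"tz":0,"yaw":1.2,"claw":2},{"tx":0.45,"ty":2.2,"tz":0,"yaw":1.2,"claw":2},{"tx":0.45,"ty":2.2,"tz":0,"yaw":1.2,"claw":2},{"tx":0.45,"ty":2.2,"tz":0,"yaw":1.2,"claw":2},{"tx":0.45,"ty":2.2,"tz":0,"yaw":1.2,"claw":2},{"tx":0.45,"ty":2.2,"tz":0,"yaw":1.2,"claw":2},{"tx":0,"ty":2.2,"tz":0,"yaw":1.2,"claw":2},{"tx":0,"ty":2.2,"tz":0,"yaw":0,"claw":2},{"tx":0,"ty":1.4,"tz":0,"yaw":0,"claw":2},{"tx":0,"ty":0.7,"tz":0,"yaw":0,"claw":2},{"tx":0,"ty":0,"tz":0,"yaw":0,"claw":2}])

```text
time_s: 13.95
position: [0.5975, 0.3137, 0.2023]
tool_rot: [[-1.0, -0.006, -0.0], [-0.006, 1.0, -0.0], [0.0, -0.0, -1.0]]
ft_force: [0.4, -1.1, -2.7]
grip_width: 0.0222
gripper_force: 59.0
```

```bash
python3 look.py 8; python3 fit.py 8 .20
```

```text
13.95 [0.5975 0.3137 0.2023] [-0.0056  1.     -0.0001] [ 0.3896 -1.0827 -2.7126] 0.02224638530685575 58.95062813535333
wrist red 1042 [0.5815 0.3127 0.2415] [0.5761 0.2768 0.2193] [0.6103 0.3185 0.2455]
   axis [ 0.6435 -0.5019  0.5779]
wrist brass 807 [0.597  0.3118 0.2182] [0.5856 0.3015 0.2083] [0.6071 0.3238 0.2239]
   axis [0.1351 0.9884 0.0695]
side red 34 [0.5802 0.3059 0.2356] [0.5745 0.2913 0.2216] [0.5846 0.3289 0.2503]
   axis [-0.0662 -0.8899  0.4512]
side brass 38 [0.6126 0.3021 0.1759] [0.5897 0.288  0.1585] [0.6223 0.3273 0.2006]
   axis [-0.4381  0.0181  0.8988]
top brass 29 [0.6248 0.3077 0.1745] [0.6169 0.3013 0.1594] [0.632  0.3164 0.1906]
   axis [-0.4261 -0.0459  0.9035]
brass 714 centre [0.5957 0.3126 0.2175] rad 11.732625961303711 normal [-0.4613 -0.0009  0.8873] tilt 27.4701803006475 az -179.88931162087798
red 808 centre [0.5815 0.3127 0.2419] rad 5.810825347900391 normal [-0.516  -0.0034  0.8566] tilt 31.06320470185821 az -179.6176764093052
```

View pics/t8.png

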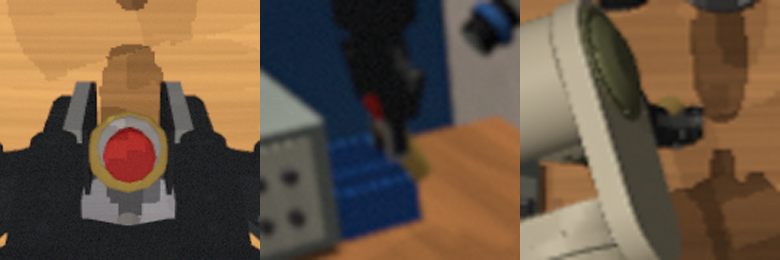

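Emit:
servo_tool(steps=[{"tx":0,"ty":0,"tz":0,"yaw":0,"claw":2},{"tx":0,"ty":0,"tz":0,"yaw":0,"claw":2},{"tx":0,"ty":0,"tz":0,"yaw":0,"claw":2},{"tx":0,"ty":0,"tz":0,"yaw":0,"claw":2},{"tx":0,"ty":0,"tz":0,"yaw":0,"claw":2}])

```text
time_s: 14.6
position: [0.5979, 0.3129, 0.2023]
tool_rot: [[-1.0, -0.004, -0.0], [-0.004, 1.0, -0.0], [0.0, -0.0, -1.0]]
ft_force: [-1.1, -1.2, -3.0]
grip_width: 0.0221
gripper_force: 58.9
```

```bash
python3 -c "
from rig import env
print(env.observe()['position'],env.observe()['gripper_force']);print(env.close_job())"
```

```text
[0.59788656 0.31285253 0.20230614] 58.94979268312454
the job is handed in; nothing more can be done
None
```

I handed the job in at 14.6 s, no verdict came back: the arm is holding the brass pocket with the red gauge fully home and its rim measured within about 1 mm of my estimate of the focus (itself good to a few mm), leaning about 30° away from the camera.

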